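# Put the mixed antenna parts away in the colour-coded kit tray, tall parts last

### The job

Put the five loose antenna parts lying on the bench mat away in the wooden kit tray, each standing or lying flat in its own bin: red core in the red bin, yellow core in the yellow bin, silver surge arrestor in the blue bin, copper loading coil upright in the green bin and black dummy load upright in the black bin. Load the three low parts first and put the two tall ones (coil and dummy load) in last, so that they never stand in the way. Set each part down rather than dropping it.

Things in the scene. Friction and masses are not known exactly. Their poses are not given: they have to be found in the camera images.
- core_red: Red toroid (ring) core, loose, lying flat on the mat: 54 mm outside diameter, 30 mm hole, 26 mm high, about 130 g. Origin: centre of its underside; z up along the ring's axis. Can be gripped across its outside.
- core_yellow: Yellow toroid core, same size and weight as the red one, loose, lying flat. Origin: centre of its underside; z up along its axis.
- arrestor: Silver coax surge arrestor, loose: aluminium block 34 mm (x) x 30 mm (y) x 30 mm high with a round coax socket (16 mm across, centre 15 mm up) out of each x end, 56 mm long over all, and a brass earth screw on top (34 mm high over all); about 110 g. Origin: centre of its underside; x along its length, y across it, z up. Grip the block across y. Either way round is right in its bin.
- coil: Tall loading coil, loose, standing upright: copper winding on a white former 44 mm in diameter with a brass stud on top, 117 mm high over all (the 44 mm body ends at 104 mm), foot 48 mm in diameter and 10 mm high; about 220 g. Origin: centre of its underside; z up along its axis.
- dummy_load: Tall dummy load, loose, standing upright: black finned cylinder 44 mm in diameter with a silver coax socket on top, 112 mm high over all (the 44 mm body ends at 97 mm), foot 48 mm in diameter and 6 mm high; about 320 g. Origin: centre of its underside; z up along its axis.
- bin_red: Red bin for the red core: fixed, shallow and square, 88 x 88 mm and 14 mm high, open on top, walls and floor 3 mm thick (inside 82 x 82 mm, inner floor 3 mm above the origin, rim 11 mm above that floor). It sits in one of the six places (92 mm apart, 3 x 2) of a low wooden tray, 6 mm above the table. Origin: centre of its underside; x and y along its sides, z up.
- bin_yellow: Yellow bin for the yellow core, same shape and size as the red bin, in another place of the same tray. Origin: centre of its underside.
- bin_blue: Blue bin for the surge arrestor, same shape and size as the red bin, in another place of the same tray. Origin: centre of its underside.
- bin_green: Green bin for the loading coil, same shape and size as the red bin, in another place of the same tray. Origin: centre of its underside.
- bin_black: Black bin for the dummy load, same shape and size as the red bin, in another place of the same tray. Origin: centre of its underside. (The sixth bin of the tray, grey, is full of ferrite sleeves 20 mm high above its underside and takes nothing more.)
There are look-alikes about, which are no part of the job. Of the things that look like the core_red, take the one that is farthest to the robot's left at the start.

How it is judged (in metres and radians):
On the way, in this order (a step that is already met when the one before it is completed fails the run):
1. both cores and the arrestor are in their bins, released, while neither tall part is in its bin yet (x of core_red in the frame of bin_red between -0.017 and 0.017 m and y of core_red in the frame of bin_red between -0.017 and 0.017 m and z of core_red in the frame of bin_red between 0 and 0.007 m and angle between each of core_red, core_yellow, arrestor's own z axis and vertical below 0.12 rad and linear speed of each of core_red, core_yellow, arrestor below 0.02 m/s and contact force between the fingers and core_red below 0.1 N and x of core_yellow in the frame of bin_yellow between -0.017 and 0.017 m and y of core_yellow in the frame of bin_yellow between -0.017 and 0.017 m and z of core_yellow in the frame of bin_yellow between 0 and 0.007 m and contact force between the fingers and core_yellow below 0.1 N and x of arrestor in the frame of bin_blue between -0.028 and 0.028 m and y of arrestor in the frame of bin_blue between -0.028 and 0.028 m and z of arrestor in the frame of bin_blue between 0 and 0.007 m and contact force between the fingers and arrestor below 0.1 N and horizontal distance between coil and bin_green above 0.06 m and horizontal distance between dummy_load and bin_black above 0.06 m), for 0.2 s.
2. the coil and the dummy load stand upright in their bins, released (x of coil in the frame of bin_green between -0.02 and 0.02 m and y of coil in the frame of bin_green between -0.02 and 0.02 m and z of coil in the frame of bin_green between 0 and 0.007 m and angle between each of coil, dummy_load's own z axis and vertical below 0.12 rad and linear speed of each of coil, dummy_load below 0.02 m/s and contact force between the fingers and coil below 0.1 N and x of dummy_load in the frame of bin_black between -0.02 and 0.02 m and y of dummy_load in the frame of bin_black between -0.02 and 0.02 m and z of dummy_load in the frame of bin_black between 0 and 0.007 m and contact force between the fingers and dummy_load below 0.1 N), for 0.2 s.
At the end, for the whole second after the job is handed in: Each part is in its own bin, wholly inside the rim and down on the bin's floor (origin within 17 mm of the bin's centre in the bin's x and y for the cores, 28 mm for the arrestor, 20 mm for the tall parts; 0 to 7 mm above the bin's origin), upright or flat within 0.12 rad, released and at rest (all of step 2 and x of core_red in the frame of bin_red between -0.017 and 0.017 m and y of core_red in the frame of bin_red between -0.017 and 0.017 m and z of core_red in the frame of bin_red between 0 and 0.007 m and angle between each of core_red, core_yellow, arrestor's own z axis and vertical below 0.12 rad and linear speed of each of core_red, core_yellow, arrestor below 0.02 m/s and contact force between the fingers and core_red below 0.1 N and x of core_yellow in the frame of bin_yellow between -0.017 and 0.017 m and y of core_yellow in the frame of bin_yellow between -0.017 and 0.017 m and z of core_yellow in the frame of bin_yellow between 0 and 0.007 m and contact force between the fingers and core_yellow below 0.1 N and x of arrestor in the frame of bin_blue between -0.028 and 0.028 m and y of arrestor in the frame of bin_blue between -0.028 and 0.028 m and z of arrestor in the frame of bin_blue between 0 and 0.007 m and contact force between the fingers and arrestor below 0.1 N); the robot touches nothing.
It fails at once if the core red is dropped or knocked flying (over 0.7 m/s with no finger on it) (linear speed of core_red above 0.7 m/s and contact force between the fingers and core_red below 0.05 N).
It fails at once if the core yellow is dropped or knocked flying (over 0.7 m/s with no finger on it) (linear speed of core_yellow above 0.7 m/s and contact force between the fingers and core_yellow below 0.05 N).
It fails at once if the arrestor is dropped or knocked flying (over 0.7 m/s with no finger on it) (linear speed of arrestor above 0.7 m/s and contact force between the fingers and arrestor below 0.05 N).
It fails at once if the coil is dropped or knocked flying (over 0.7 m/s with no finger on it) (linear speed of coil above 0.7 m/s and contact force between the fingers and coil below 0.05 N).
It fails at once if the dummy load is dropped or knocked flying (over 0.7 m/s with no finger on it) (linear speed of dummy_load above 0.7 m/s and contact force between the fingers and dummy_load below 0.05 N).
It also fails if it takes over 141 s, if anything falls off the work surface, if the arm or the gripper's body presses on something with over 40 N, if the wrist force passes 120 N, or if a joint passes its speed limit or range.

### The arm

A 7-joint arm with a two-finger parallel gripper is mounted at the origin on the work surface. World frame = base frame: x ahead of the robot, y to its left, z up, the work surface at z = 0. Lengths are in mm, angles in rad, forces in N, time in s.
With the tool pointing down it reaches from about 400 to 875 mm from the base axis. Payload 4.4 kg.
Tool frame: the origin (TCP) lies at the centre of the arm's flange, where the gripper is bolted on; the fingertips stand 173 mm ahead of it and the grasp point (between the pads) lies 155 mm ahead of it; z points along the fingers, y is the direction in which the jaws open and shut (so a half turn about z gives the same grasp; the last joint's range is limited). The gripper opens to 85 mm and grips with 20 to 120 N. Pads are 22 mm wide; open, the fingers measure 114 mm over their backs; the gripper's body (76 mm by 85 mm) begins 54 mm behind the grasp point. The pads swing forward as they close: fully open they stand 13 mm farther back than shut.
Start: joints at [1.105, 0.628, 0.038, 1.517, -0.027, 0.996, -0.02], TCP at [253.024, -598.744, 404.713] pointing down, gripper open.
Joint ranges: [-3.06, 3.06], [-0.37, 2.12], [-1.25, 1.32], [0.18, 2.47], [-1.1, 4.24], [0.23, 1.98], [-2.94, 2.94]. Speed limits (rad/s): [2.57, 2.57, 3.14, 3.14, 3.14, 3.14, 3.14].

### API

Orientations are given as [roll, pitch, yaw] about the fixed x, y, z axes, in that order (R = Rz(yaw) Ry(pitch) Rx(roll)).
In Python, from cell import * gives the robot as it stands. The module is installed in compiled form; this text tells all that it offers.
- The arm moves only by the shell command python3 -m jog 'ROWS'. ROWS is JSON, one flat list of numbers, 5 for each row, row after row: the shift along the tool's x, y, z in mm, then the turn about the tool's z in degrees, then the finger opening in mm, from 0 to 85.4. A call has 1 to 20 rows; each row is the pose to reach, as a shift and turn from the pose commanded when the call began, along the tool's axes at that moment; what a row does not reach only later rows make up. A row lasts 1/12 s, in which the tool goes at most 41.7 mm and 7.16 degrees, less where a joint would pass 70% of its speed; a pose out of reach is approached as far as the arm can. A call with a gripper value outside its range is refused whole. The fingers move at their own pace and stop on an object; the grip force is fixed at half the most. Time passes only in rows, so rows that repeat a pose let the fingers close. It gives the time, the measured TCP pose, the force and the opening at its end, in the units of the state.
- read_state(): the state, without advancing time (a new reading comes with each control period).
- get_image(name): name is "side" or "top" or "wrist"; returns (picture, depth): 420x560x3 uint8, blue, green, red; 420x560 float32, mm along the optical axis (not along the pixel's ray), 0 where there is no reading.
- camera_params(name): a dict with "K" (3x3 intrinsics, pixels), "dist_coeffs" ([k1, k2, p1, p2, k3] as OpenCV has them; the pictures are not rectified), "T" (4x4, takes a point from camera to world coordinates). Camera axes: x right, y up, looking along -z (the intrinsics and any distortion apply to the point x, -y, -z); pixel columns grow to the right and rows downward; lengths in mm; the calibration is good to about 2 mm. A picture is of the moment at which its call begins: read the wrist's pose just before it. camera_params takes no time and is no camera call; for the wrist camera it gives the pose at the moment of the call.
- finish_job(): hands the job in, once; it reports no verdict.
The state is a dict: "clock": time; "qpos": joint angles; "qd": joint speeds; "tau": joint torques, N m; "eef_pos": TCP position; "tool_rot": TCP orientation; "force": force on the tool from outside, world axes, zero at the start; "torque": the same for the moment, N m; "width": finger opening in mm.
Only numpy, scipy, OpenCV 4.12 (cv2) and the standard library are available. Lean on these libraries where they do the work, as an engineer would, in place of code of your own. Each camera call takes 0.05 s, during which the arm holds its last target.

## Working session

There is one attempt and no reset: what is moved stays moved. The work goes in short steps, Python scripts to look and compute and a shell command to move; the robot and the scene stay as the last step left them, time stands still between calls to the robot, and variables do not carry over. Pictures are saved under pics/ and viewed, and the job is handed in when it is done.

```bash
mkdir -p pics; ls; cat > h.py <<'E'
from cell import *
import numpy as np, cv2
def snap(n,f):
    im,d=get_image(n); cv2.imwrite('pics/%s.png'%f,im); np.save('pics/%s.npy'%f,d); return im,d
def ray(P,u,v):
    K=np.array(P['K'],float);D=np.array(P['dist_coeffs'],float);T=np.array(P['T'],float)
    p=cv2.undistortPoints(np.array([[[u,v]]],float),K,D)[0,0]
    d=T[:3,:3]@np.array([p[0],-p[1],-1.]); return T[:3,3],d
def onz(P,u,v,z):
    o,d=ray(P,u,v); return o+d*(z-o[2])/d[2]
E
python3 - <<'E'
from h import *
s=read_state(); print(s)
for n in ['top','side','wrist']:
    snap(n,n+'0'); P=camera_params(n); print(n,P)
E
```

```text
pics
{'clock': 0.0, 'qpos': array([ 1.10516995,  0.62938874,  0.03847603,  1.51836016, -0.02697626,
        0.99629376, -0.01996711]), 'qd': array([ 0.00045197,  0.00072481, -0.00059483,  0.00080206, -0.00214447,
        0.00082551, -0.00084096]), 'tau': array([-1.59110105e-04, -5.63399756e+01,  1.22566972e+00, -1.93442059e+01,
        1.10053376e-02,  1.06518911e-02, -8.76636790e-06]), 'eef_pos': array([ 252.91814872, -598.46241379,  403.7642897 ]), 'tool_rot': array([-3.13966261e+00,  6.74389009e-05,  3.99844865e-01]), 'force': array([ 0.27448531,  0.1764612 , -1.15011275]), 'torque': array([ 0.01764969, -0.00158514, -0.03481509]), 'width': 85.24392802355399}
top {'K': array([[539.99570488,   0.        , 277.95420134],
       [  0.        , 539.99570488, 216.9666458 ],
       [  0.        ,   0.        ,   1.        ]]), 'dist_coeffs': array([-0.07485016,  0.        ,  0.        ,  0.        ,  0.        ]), 'T': array([[ 4.59282037e-02,  9.76097948e-01, -2.12422683e-01,
         2.60311714e+02],
       [-9.98939504e-01,  4.55662854e-02, -6.60164601e-03,
        -1.82027098e+01],
 
[... 675 characters left out ...]
1220e+02],
       [ 0.00000000e+00,  0.00000000e+00,  0.00000000e+00,
         1.00000000e+00]])}
wrist {'K': array([[327.09445585,   0.        , 282.2535568 ],
       [  0.        , 327.09445585, 210.15057472],
       [  0.        ,   0.        ,   1.        ]]), 'dist_coeffs': array([-0.06693983,  0.        ,  0.        ,  0.        ,  0.        ]), 'T': array([[ 3.89139424e-01,  8.74684572e-01,  2.88959180e-01,
         3.26661528e+02],
       [-9.21176741e-01,  3.70172016e-01,  1.20025376e-01,
        -5.68051902e+02],
       [-1.98025727e-03, -3.12889081e-01,  9.49787609e-01,
         3.73406278e+02],
       [ 0.00000000e+00,  0.00000000e+00,  0.00000000e+00,
         1.00000000e+00]])}
```

View pics/top0.png

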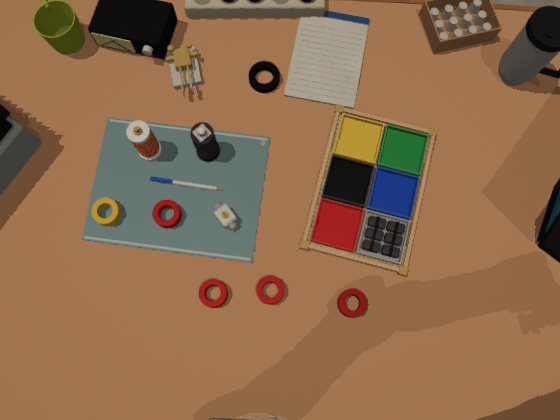

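View pics/side0.png

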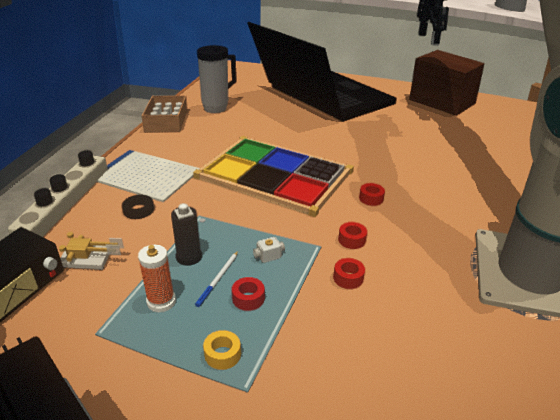

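View pics/wrist0.png

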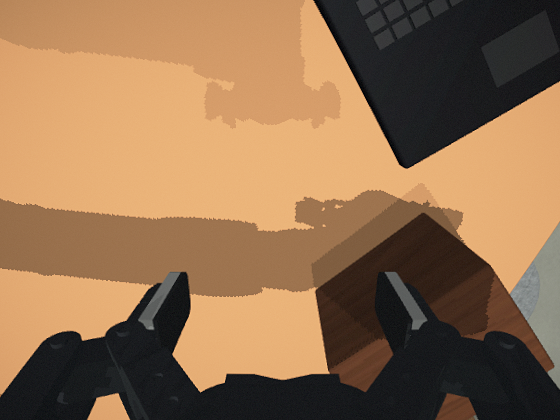

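The top view (right is world −y, up is +x) has four red rings, at (167,213) on the mat, (213,293), (270,290) and (352,303). The one at (167,213) is farthest left and lies on the mat, so it fits the description. The other parts are:
- yellow core at (106,211)
- arrestor at (226,216)
- coil at (145,140)
- dummy load at (206,142)

The tray is around (370,188). Next I'll measure positions and take an enlarged crop.

```bash
cat > m.py <<'E'
from h import *
def cents(im,P,z,lo,hi,amin=150,roi=None):
    hsv=cv2.cvtColor(im,cv2.COLOR_BGR2HSV)
    m=cv2.inRange(hsv,np.array(lo),np.array(hi))
    if lo[0]==0 and hi[0]<12: m|=cv2.inRange(hsv,np.array([172,lo[1],lo[2]]),np.array([180,hi[1],hi[2]]))
    if roi: 
        k=np.zeros_like(m);k[roi[1]:roi[3],roi[0]:roi[2]]=1;m=m*k
    for c in cv2.findContours(m,cv2.RETR_EXTERNAL,cv2.CHAIN_APPROX_NONE)[0]:
        if cv2.contourArea(c)<amin: continue
        (u,v),(a,b),t=cv2.minAreaRect(c)
        box=cv2.boxPoints(((u,v),(a,b),t)); W=[onz(P,*q,z)[:2] for q in box]
        M=cv2.moments(c); cu,cv=M['m10']/M['m00'],M['m01']/M['m00']
        e=[np.linalg.norm(W[1]-W[0]),np.linalg.norm(W[2]-W[1])]; dd=W[2]-W[1] if e[1]>e[0] else W[1]-W[0]
        print('  px',round(u),round(v),'cen',np.round(np.mean(W,axis=0),1),'mom',np.round(onz(P,cu,cv,z)[:2],1),'size',np.round(e,1),'ang',round(np.degrees(np.arctan2(dd[1],dd[0])),1))
E
python3 - <<'E'
from m import *
im=cv2.imread('pics/top0.png'); P=camera_params('top')
print('red z26');cents(im,P,26,[0,170,70],[8,255,255])
print('red z16');cents(im,P,9,[0,170,70],[8,255,255],600)
print('yel');cents(im,P,26,[20,150,90],[32,255,255])
print('yelbin');cents(im,P,9,[20,150,90],[32,255,255],600)
print('green');cents(im,P,9,[50,120,40],[75,255,255],600)
print('blue');cents(im,P,9,[105,150,60],[130,255,255],600)
print('black');cents(im,P,9,[0,0,0],[180,255,45],300,(320,150,380,210))
print('arr');cents(im,P,25,[0,0,100],[180,90,255],100,(205,195,245,240))
d=np.load('pics/top0.npy')
for q in [(145,140),(206,142),(167,213),(226,216),(337,225)]: print(q,d[q[1],q[0]])
c=np.hstack([cv2.resize(im[110:260,80:260],None,fx=4,fy=4,interpolation=2)]);cv2.imwrite('pics/c1.png',c)
E
```

```text
red z26
  px 352 303 cen [ 323.9 -156.6] mom [ 324.2 -156.5] size [53.5 53.7] ang -133.1
  px 213 293 cen [330.1 103.5] mom [330.2 103.9] size [52.8 52.2] ang -87.2
  px 270 290 cen [341.7  -2.8] mom [341.6  -2.7] size [52.7 50.5] ang -87.3
  px 166 214 cen [478.2 204.3] mom [478.  204.2] size [52.8 53.5] ang -175.1
  px 337 224 cen [ 472.4 -125.6] mom [ 471.8 -125.3] size [90.4 86.5] ang -12.4
red z16
  px 352 303 cen [ 325. -159.] mom [ 325.3 -158.8] size [54.4 54.6] ang -133.1
  px 213 293 cen [331.3 105.6] mom [331.3 106. ] size [53.7 53.1] ang -87.2
  px 270 290 cen [343.1  -2.6] mom [343.   -2.4] size [53.6 51.3] ang -87.3
  px 337 224 cen [ 476.  -127.4] mom [ 475.3 -127. ] size [91.9 87.9] ang -12.4
yel
  px 106 211 cen [477.3 323.3] mom [476.7 323.7] size [51.4 58.4] ang -113.6
  px 358 138 cen [ 651.2 -164. ] mom [ 649.4 -164.3] size [92.6 90.3] ang -12.6
yelbin
  px 358 138 cen [ 657.7 -166.5] mom [ 655.9 -166.8] size [94.2 91.8] ang -12.6
green
  px 402 150 cen [ 636.5 -256.3] mom [ 635.9 -255.9] size [90.8 90.5] ang -13.1
blue
  px 393 192 cen [ 546.3 -237. ] mom [ 545.4 -236.7] size [91.7 87.8] ang -13.0
black
  px 348 181 cen [ 565.  -146.6] mom [ 564.4 -146.4] size [89.9 85.6] ang -12.4
arr
  px 224 217 cen [477.   91.7] mom [476.6  91.7] size [76.  86.8] ang -176.6
(145, 140) 994.58234
(206, 142) 995.7608
(167, 213) 1065.8206
(226, 216) 1028.3405
(337, 225) 1055.8848
```

View pics/c1.png

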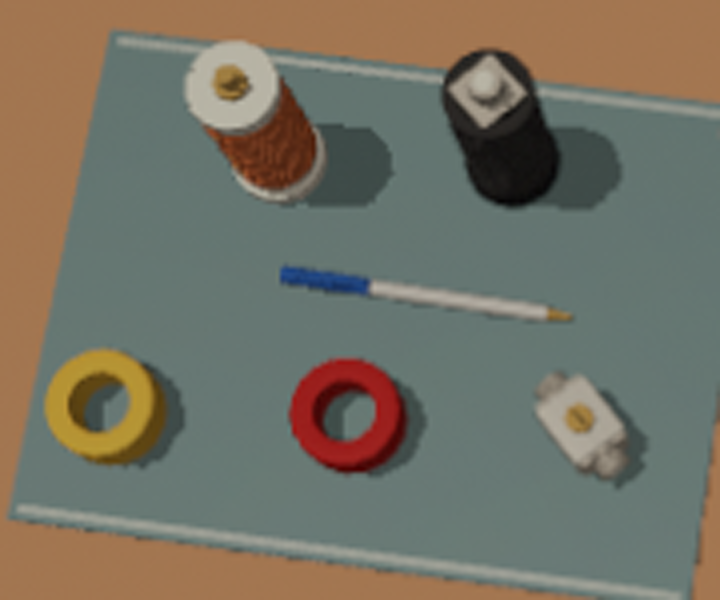

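The crop confirms the ring at crop (347,415) is red, flat and the leftmost red one. Now I'll fit the tray and measure the arrestor and the tall parts, cross-checking against the side view.

```bash
python3 - <<'E'
from m import *
im=cv2.imread('pics/top0.png'); P=camera_params('top')
for n,lo,hi,roi in [('red',[0,170,70],[8,255,255],(300,190,370,255)),('yel',[20,150,90],[32,255,255],(320,100,390,170)),('green',[50,120,40],[75,255,255],None),('blue',[105,150,60],[130,255,255],None),('black',[0,0,0],[180,255,45],(320,150,380,210))]:
    print(n);cents(im,P,20,lo,hi,600,roi)
print('arr');cents(im,P,28,[0,0,135],[180,50,255],60,(205,195,245,240))
print('coiltop');cents(im,P,104,[0,0,140],[180,60,255],60,(120,115,165,150))
print('dltop');cents(im,P,100,[0,0,100],[180,60,255],40,(185,118,220,148))
for n,q,z in [('arr scr',(225,214),34),('arrA',(218,206),15),('arrB',(232,225.5),15),('stud',(137.5,131),117),('dlsock',(202,131.5),112)]:
    print(n,np.round(onz(P,*q,z),1))
s=cv2.imread('pics/side0.png'); S=camera_params('side')
print('side red');cents(s,S,26,[0,170,70],[8,255,255],150,(200,270,290,320))
print('side yel');cents(s,S,26,[20,150,90],[32,255,255],150,(190,320,260,380))
# project candidate stuff into side
def proj(P,X):
    T=np.array(P['T']); c=T[:3,:3].T@(np.array(X,float)-T[:3,3]); c=np.array([c[0],-c[1],-c[2]])
    return cv2.projectPoints(c.reshape(1,1,3),np.zeros(3),np.zeros(3),P['K'],P['dist_coeffs'])[0].ravel()
a=onz(P,137.5,131,117);b=onz(P,202,131.5,112);r=onz(P,225,214,34)
for z,x in [(117,a),(0,a),(112,b),(0,b),(34,r)]: x=x.copy();x[2]=z;print(np.round(x),np.round(proj(S,x),1))
cv2.imwrite('pics/c2.png',np.hstack([cv2.resize(s[190:320,130:290],None,fx=3,fy=3,interpolation=2)]))
E
```

```text
red
  px 337 224 cen [ 473.7 -126.2] mom [ 473.  -125.9] size [90.9 87. ] ang -12.4
yel
  px 358 138 cen [ 653.5 -164.9] mom [ 651.7 -165.2] size [93.2 90.8] ang -12.6
green
  px 402 150 cen [ 632.5 -253.8] mom [ 631.9 -253.4] size [89.8 89.6] ang -13.1
blue
  px 393 192 cen [ 543.3 -234.7] mom [ 542.4 -234.3] size [90.8 86.9] ang -13.0
black
  px 348 181 cen [ 561.7 -145.2] mom [ 561.2 -145. ] size [88.9 84.7] ang -12.4
arr
  px 225 215 cen [479.7  90.8] mom [480.6  91.9] size [29. 54.] ang -138.7
coiltop
  px 142 130 cen [616.5 247.6] mom [616.5 255.7] size [82.8 41.4] ang -87.7
dltop
  px 190 137 cen [609.  158.7] mom [606.5 161.4] size [16.8 39.3] ang -175.3
  px 201 132 cen [619.4 137.5] mom [619.2 137.6] size [27.  26.4] ang -46.2
arr scr [480.6  90.1  34. ]
arrA [500.1 106.9  15. ]
arrB [462.6  77.1  15. ]
stud [610.2 252.  117. ]
dlsock [616.1 134.4 112. ]
side red
  px 248 294 cen [478.9 213.3] mom [478.3 213.6] size [51.4 70.1] ang 107.7
side yel
  px 221 350 cen [478.1 331.7] mom [479.3 327.6] size [53.3 67. ] ang 109.7
[610. 252. 117.] [155.2 247.9]
[610. 252.   0.] [165.  302.6]
[616. 134. 112.] [185.2 207.3]
[616. 134.   0.] [191.  257.6]
[481.  90.  34.] [269.1 242.8]
```

View pics/c2.png

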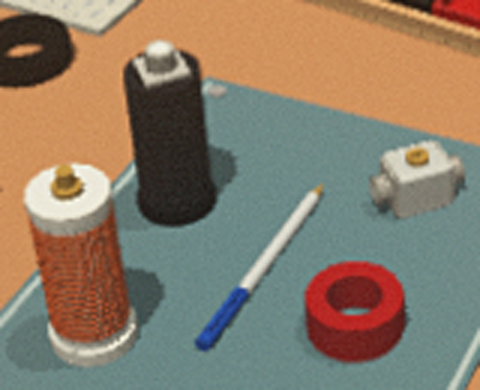

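Both views agree to within about 4 mm, and the bins fit the 92 mm grid at yaw −12.6°. Next comes a helper to work out the shifts.

```bash
cat > go.py <<'E'
import sys
from h import *
from scipy.spatial.transform import Rotation as R
s=read_state(); x,y,z,yaw=map(float,sys.argv[1:5])
p=s['eef_pos'];r=R.from_euler('xyz',s['tool_rot']).as_matrix()
ax=r[:,0]; cy=np.degrees(np.arctan2(ax[1],ax[0]))
t=(cy-yaw+180)%360-180
print('at',np.round(p,1),'yaw',round(cy,1),'q7',round(s['qpos'][6],2),'F',np.round(s['force'],1),'w',round(s['width'],1),'t',round(s['clock'],2))
print('shift',np.round(r.T@(np.array([x,y,z])-p),1),'turn',round(t,1))
E
python3 go.py 520 -150 330 -12.5
```

```text
at [ 253.  -598.5  404. ] yaw 22.9 q7 -0.02 F [-0.3  0.6  0.1] w 85.5 t 0.15
shift [ 420.6 -309.1   74.4] turn 35.4
```

```bash
python3 -m jog '[10,-8,2,1,85, 40,-30,8,4,85, 100,-75,20,10,85, 200,-147,36,20,85, 300,-221,54,28,85, 380,-280,68,33,85, 420,-309,74,35,85, 420,-309,74,35,85, 420,-309,74,35,85, 420,-309,74,35,85, 420,-309,74,35,85, 420,-309,74,35,85, 420,-309,74,35,85, 420,-309,74,35,85, 420,-309,74,35,85, 420,-309,74,35,85]'; python3 go.py 478 204 300 -12.5
```

```text
clock: 1.48
eef_pos: [520.0, -149.4, 330.3]
tool_rot: [3.142, 0.001, -0.208]
force: [-0.4, -0.7, -0.6]
width: 85.4
at [ 520.  -149.4  330.3] yaw -11.9 q7 -1.37 F [-0.4 -0.7 -0.6] w 85.4 t 1.48
shift [-114.  -337.1   30.3] turn 0.6
```

```bash
python3 -m jog '[-4,-12,1,0,85, -14,-42,4,0.6,85, -28,-82,8,0.6,85, -41,-122,11,0.6,85, -55,-162,15,0.6,85, -68,-201,18,0.6,85, -81,-240,22,0.6,85, -94,-279,25,0.6,85, -105,-310,28,0.6,85, -112,-331,30,0.6,85, -114,-337,30,0.6,85, -114,-337,30,0.6,85, -114,-337,30,0.6,85]'; python3 - <<'E'
from h import *
snap('wrist','w1'); P=camera_params('wrist');np.save('pics/w1P.npy',P,allow_pickle=True)
from m import cents
im=cv2.imread('pics/w1.png');cents(im,P,27,[0,170,70],[8,255,255]);
E
python3 go.py 478 204 190 -12.5
```

```text
clock: 2.57
eef_pos: [479.0, 200.9, 300.9]
tool_rot: [3.14, -0.001, -0.224]
force: [0.6, -0.5, 0.5]
width: 85.4
  px 524 293 cen [352.7   4.1] mom [353.8   5.1] size [49.7 74.7] ang -140.4
  px 276 206 cen [482.7 203.7] mom [483.3 203.3] size [50.6 55.8] ang 168.6
at [479.2 200.3 301. ] yaw -12.9 q7 -1.98 F [ 0.5 -0.3 -0.3] w 85.0 t 2.62
shift [ -2.   -3.5 111. ] turn -0.4
```

View pics/w1.png

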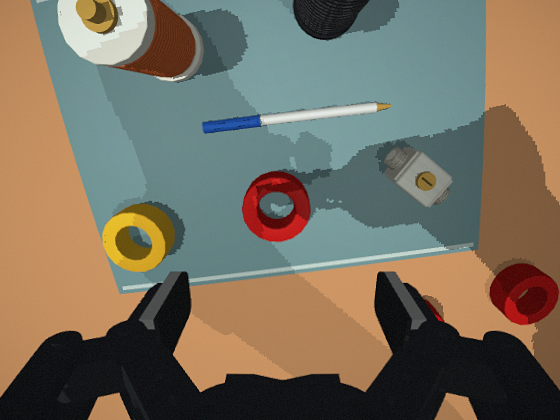

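The wrist view shows the red core at px (276,206), measured at (482,203.5). The top view gave (478,204), so I'll use (480,204). The arrestor is at (418,178) and the yellow core at (138,237). Descending and gripping.

```bash
python3 -m jog '[0,-2,10,0,85, 0,-3.5,30,0,85, 0,-3.5,55,0,85, 0,-3.5,80,0,85, 0,-3.5,100,0,85, 0,-3.5,112,0,85, 0,-3.5,117,0,85, 0,-3.5,117,0,85, 0,-3.5,117,0,70, 0,-3.5,117,0,40, 0,-3.5,117,0,40, 0,-3.5,117,0,40, 0,-3.5,117,0,40, 0,-3.5,117,0,40, 0,-3.5,117,0,40, 0,-3.5,117,0,40]'; python3 go.py 478 204 300 -12.5
```

```text
clock: 3.95
eef_pos: [480.0, 206.3, 185.5]
tool_rot: [-3.14, -0.002, -0.221]
force: [-0.3, 0.2, 7.7]
width: 51.2
at [480.  206.3 185.5] yaw -12.7 q7 -1.93 F [-0.3  0.2  7.7] w 51.2 t 3.95
shift [  -1.2    2.5 -114.5] turn -0.2
```

```bash
python3 -m jog '[0,0,-5,0,40, 0,0,-15,0,40, 0,0,-30,0,40, 0,0,-50,0,40, 0,0,-50,0,40, 0,0,-50,0,40]'; python3 - <<'E'
from h import *
snap('side','s2');a,_=snap('wrist','w2')
cv2.imwrite('pics/c3.png',np.hstack([cv2.imread('pics/w2.png')[180:420],cv2.imread('pics/s2.png')[180:420]])[:,::1][:, :1120])
c=cv2.imread('pics/c3.png');cv2.imwrite('pics/c3.png',cv2.resize(c,(800,172)))
E
```

```text
clock: 4.45
eef_pos: [480.0, 206.6, 235.3]
tool_rot: [-3.14, -0.003, -0.221]
force: [0.3, -0.8, -1.6]
width: 51.2
```

View pics/w2.png

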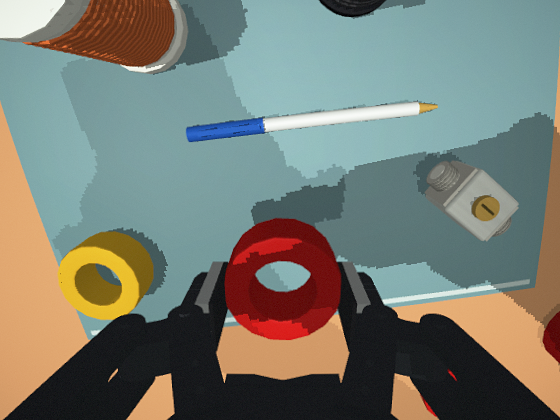

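View pics/s2.png

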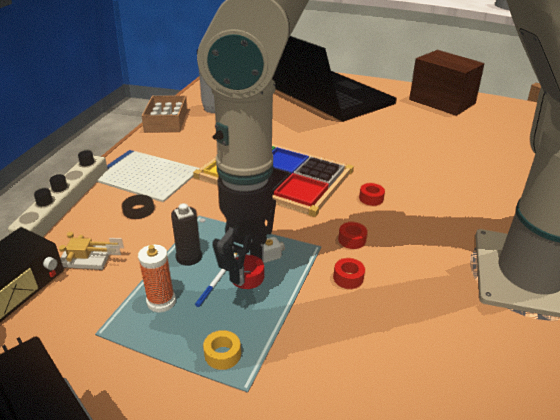

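```bash
python3 - <<'E'
from h import *
from m import cents
P=camera_params('wrist');im=cv2.imread('pics/w2.png')
for z in (76,50):cents(im,P,z,[0,150,60],[8,255,255],1500)
P=camera_params('side');cents(cv2.imread('pics/s2.png'),P,65,[0,150,60],[8,255,255],100,(230,255,270,290))
d=np.load('pics/w2.npy');print(d[235,283],d[315,283],d[300,250]); 
P=camera_params('wrist');T=P['T']
for u,v in [(283,232),(283,312),(240,270),(325,270)]:
    o,r=ray(P,u,v);print(np.round(o+r*d[v,u],1))
E
```

```text
px 282 278 cen [483.2 204.7] mom [484.8 204.1] size [48.  61.5] ang 170.8
  px 282 278 cen [468.1 208.1] mom [470.  207.5] size [57.8 74.1] ang 170.8
  px 252 273 cen [473.8 205.3] mom [472.7 202.9] size [78.8 44. ] ang -85.1
138.30725 152.52599 146.72375
[505.  199.3  70.9]
[464.2 208.5  70.2]
[494.8 220.5  78.3]
[486.2 184.9  77.2]
```

The core is held level, about 4 mm ahead of the TCP. Carrying it to the red bin.

```bash
python3 go.py 470 -125 260 -12.5
```

```text
at [479.3 206.3 233.8] yaw -12.7 q7 -1.95 F [-0.   0.  -1.3] w 51.8 t 4.55
shift [ 63.6 325.3 -26.3] turn -0.2
```

```bash
python3 -m jog '[2,9,-10,0,40, 7,34,-26,0,40, 13,68,-26,0,40, 20,102,-26,0,40, 27,138,-26,0,40, 34,174,-26,0,40, 41,210,-26,0,40, 48,246,-26,0,40, 54,276,-26,0,40, 59,301,-26,0,40, 62,317,-26,0,40, 63.5,325,-26,0,40, 63.5,325,-26,0,40, 63.5,325,-26,0,40, 63.5,325,-26,0,40]'; python3 go.py 470 -125 196 -12.5
```

```text
clock: 5.8
eef_pos: [470.0, -123.4, 259.6]
tool_rot: [-3.141, 0.001, -0.22]
force: [0.5, 0.6, -1.8]
width: 51.0
at [ 470.  -123.4  259.6] yaw -12.6 q7 -1.42 F [ 0.5  0.6 -1.8] w 51.0 t 5.8
shift [ 0.4  1.7 63.6] turn -0.1
```

```bash
python3 -m jog '[0,1,10,0,40, 0,1.5,25,0,40, 0,1.5,40,0,40, 0,1.5,52,0,40, 0,1.5,60,0,40, 0,1.5,63,0,40, 0,1.5,64,0,40, 0,1.5,65,0,40, 0,1.5,65,0,40]'; python3 go.py 470 -125 193 -12.5
```

```text
clock: 6.55
eef_pos: [470.0, -126.2, 195.0]
tool_rot: [-3.142, -0.001, -0.221]
force: [0.1, -0.2, -0.9]
width: 51.2
at [ 470.  -126.2  195. ] yaw -12.7 q7 -1.4 F [ 0.1 -0.2 -0.9] w 51.2 t 6.55
shift [-0.2 -1.2  2. ] turn -0.2
```

```bash
python3 -m jog '[0,0,1,0,40, 0,0,1,0,40]'; python3 -m jog '[0,0,1,0,40, 0,0,1,0,40]';python3 - <<'E'
from h import *
snap('side','s3');snap('wrist','w3')
c=cv2.resize(cv2.imread('pics/s3.png')[130:230,230:370],None,fx=5,fy=5);cv2.imwrite('pics/c4.png',c)
E
```

```text
clock: 6.72
eef_pos: [469.9, -126.3, 194.1]
tool_rot: [-3.142, -0.001, -0.222]
force: [0.2, -0.2, -1.8]
width: 51.4
clock: 6.88
eef_pos: [469.8, -126.3, 192.9]
tool_rot: [-3.142, -0.0, -0.222]
force: [0.2, -0.5, -0.8]
width: 51.5
```

View pics/c4.png

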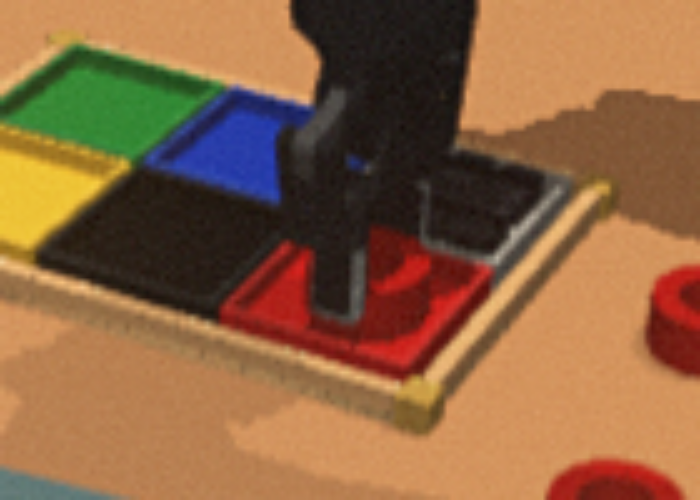

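View pics/w3.png

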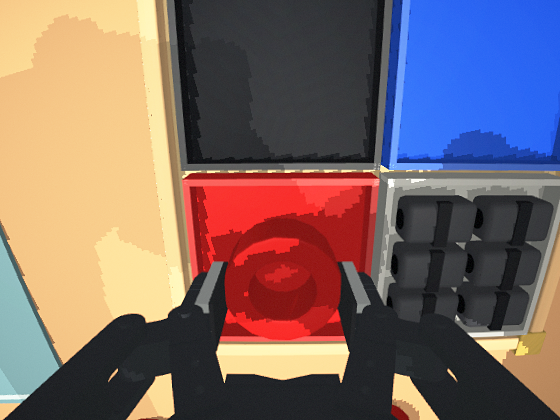

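```bash
python3 -m jog '[0,0,1,0,40, 0,0,1,0,40]'; python3 - <<'E'
from h import *
P=camera_params('wrist');d=np.load('pics/w3.npy')
for u,v,z in [(282,174,20),(282,341,20),(282,222,35),(282,338,35),(282,255,35),(282,320,9)]:
    o,r=ray(P,u,v);print(u,v,'z',z,np.round(onz(P,u,v,z),1),'depth',np.round(o+r*d[v,u],1))
E
```

```text
clock: 7.15
eef_pos: [469.7, -126.3, 191.7]
tool_rot: [-3.142, -0.0, -0.222]
force: [-0.3, 0.6, -1.2]
width: 51.2
282 174 z 20 [ 518.8 -138.1   20. ] depth [ 516.5 -137.6    9.1]
282 341 z 20 [ 431.3 -118.4   20. ] depth [ 424.9 -116.9   12.3]
282 222 z 35 [ 502.3 -134.4   35. ] depth [ 495.8 -132.9   16.9]
282 338 z 35 [ 445.4 -121.6   35. ] depth [ 445.6 -121.6   35.2]
282 255 z 35 [ 487.7 -131.1   35. ] depth [ 487.8 -131.1   35.1]
282 320 z 9 [ 436.3 -119.5    9. ] depth [ 454.6 -123.7   33.9]
```

Core centre is about (474,−128) against a bin centre of (475,−128), and its top is at z = 35, so it's on the floor. Releasing.

```bash
python3 -m jog '[0,0,1,0,50, 0,0,1,0,53, 0,0,1,0,56, 0,0,1,0,60, 0,0,1,0,64, 0,0,1,0,66, 0,0,-10,0,66, 0,0,-30,0,70, 0,0,-60,0,85, 0,0,-95,0,85, 0,0,-95,0,85, 0,0,-95,0,85]'; python3 go.py 478 323 290 -12.5; python3 - <<'E'
from h import *
snap('wrist','w4')
E
```

```text
clock: 8.15
eef_pos: [470.4, -126.4, 289.2]
tool_rot: [-3.141, -0.005, -0.221]
force: [-0.5, 0.6, 0.0]
width: 85.4
at [ 470.4 -126.4  289.2] yaw -12.7 q7 -1.42 F [-0.5  0.6  0. ] w 85.4 t 8.15
shift [ -91.3 -440.1   -1.2] turn -0.2
```

View pics/w4.png

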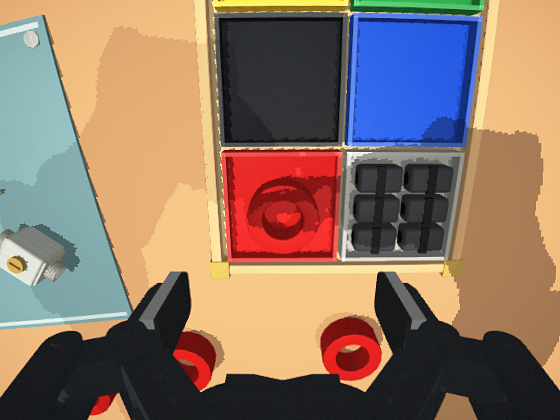

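The red core lies flat and centred in its bin at px (282,213). Now the yellow core.

```bash
python3 -m jog '[-3,-12,0,0,85, -9,-42,0,0,85, -17,-82,0,0,85, -25,-121,0,0,85, -33,-160,0,0,85, -41,-199,0,0,85, -49,-238,0,0,85, -58,-278,0,0,85, -66,-318,0,0,85, -74,-356,0,0,85, -81,-390,0,0,85, -87,-418,0,0,85, -90,-434,0,0,85, -91,-440,0,0,85, -91,-440,0,0,85, -91,-440,0,0,85]'; python3 - <<'E'
from h import *
from m import cents
im,d=snap('wrist','w5');P=camera_params('wrist')
cents(im,P,26,[20,130,60],[34,255,255],400)
E
python3 go.py 479 324 184 -12.5
```

```text
clock: 9.53
eef_pos: [477.5, 321.5, 285.9]
tool_rot: [3.139, 0.001, -0.222]
force: [-0.1, 0.3, 0.5]
width: 84.8
  px 276 211 cen [481.2 323.7] mom [481.8 323.4] size [50.7 57.9] ang 168.8
at [477.8 320.8 286.1] yaw -12.8 q7 -2.17 F [-0.2  0.3  0.8] w 85.0 t 9.58
shift [  0.5  -3.6 102.1] turn -0.3
```

View pics/w5.png

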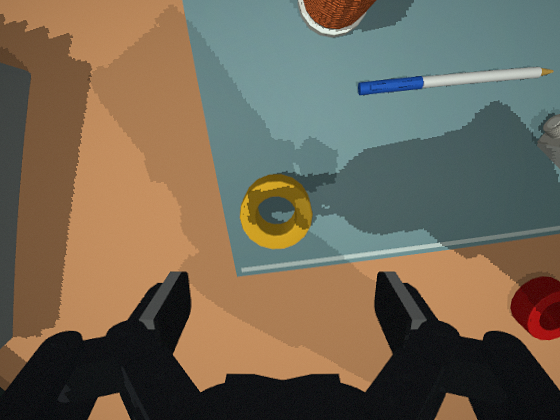

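```bash
python3 -m jog '[2,-2,10,0,85, 3.5,-2.5,30,0,85, 3.5,-2.5,55,0,85, 3.5,-2.5,75,0,85, 3.5,-2.5,92,0,85, 3.5,-2.5,100,0,85, 3.5,-2.5,102,0,85, 3.5,-2.5,102,0,85, 3.5,-2.5,102,0,70, 3.5,-2.5,102,0,40, 3.5,-2.5,102,0,40, 3.5,-2.5,102,0,40, 3.5,-2.5,102,0,40, 3.5,-2.5,102,0,40, 3.5,-2.5,102,0,40, 3.5,-2.5,102,0,40]'; python3 -m jog '[0,0,-5,0,40, 0,0,-15,0,40, 0,0,-30,0,40, 0,0,-50,0,40, 0,0,-75,0,40, 0,0,-90,0,40, 0,0,-90,0,40, 0,0,-90,0,40]';python3 - <<'E'
from h import *
snap('wrist','w6')
E
python3 go.py 650 -164 275 -12.5
```

```text
clock: 10.92
eef_pos: [482.1, 324.7, 186.2]
tool_rot: [-3.14, -0.001, -0.222]
force: [-0.1, -0.5, 6.0]
width: 51.0
clock: 11.58
eef_pos: [481.7, 324.9, 276.0]
tool_rot: [-3.14, -0.002, -0.221]
force: [-0.3, 0.1, -1.5]
width: 50.8
at [481.3 324.7 274.9] yaw -12.7 q7 -2.17 F [-0.5 -0.2 -2.4] w 50.9 t 11.63
shift [ 2.718e+02  4.397e+02 -3.000e-01] turn -0.2
```

View pics/w6.png

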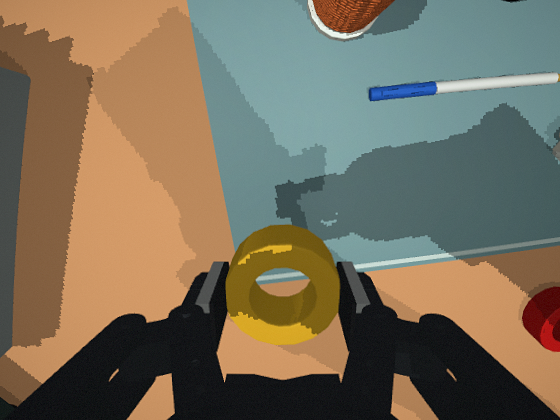

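```bash
python3 -m jog '[3,12,-2,0,40, 10,41,-5,0,40, 20,80,-5,0,40, 30,120,-5,0,40, 40,160,-5,0,40, 50,199,-5,0,40, 60,238,-5,0,40, 72,277,-5,0,40, 92,310,-5,0,40, 118,339,-5,0,40, 146,364,-5,0,40, 175,386,-5,0,40, 204,405,-5,0,40, 230,420,-5,0,40, 252,432,-5,0,40, 266,438,-5,0,40, 272,440,0,0,40, 272,440,0,0,40, 272,440,0,0,40]'; python3 go.py 650 -164 195 -12.5
```

```text
clock: 13.22
eef_pos: [648.9, -163.9, 273.0]
tool_rot: [-3.141, 0.004, -0.222]
force: [-0.8, 0.9, -1.2]
width: 51.1
at [ 648.9 -163.9  273. ] yaw -12.7 q7 -1.45 F [-0.8  0.9 -1.2] w 51.1 t 13.22
shift [ 1.5 -0.1 78. ] turn -0.2
```

```bash
python3 -m jog '[1,0,10,0,40, 1,0,28,0,40, 1,0,46,0,40, 1,0,62,0,40, 1,0,72,0,40, 1,0,77,0,40, 1,0,78,0,40, 1,0,79,0,40, 1,0,80,0,40, 1,0,80,0,40]'; python3 - <<'E'
from h import *
im,d=snap('wrist','w7');P=camera_params('wrist')
for u in (240,282,325):
  for v in (200,225,260,310,335):
    o,r=ray(P,u,v);print(u,v,np.round(o+r*d[v,u],1))
E
python3 go.py 650 -164 192 -12.5
```

```text
clock: 14.05
eef_pos: [651.6, -164.7, 195.5]
tool_rot: [3.142, -0.001, -0.222]
force: [0.9, -0.5, -1.3]
width: 50.5
240 200 [ 689.6 -152.6    9.2]
240 225 [ 677.  -149.3    9.8]
240 260 [ 670.8 -151.2   37.6]
240 310 [ 647.  -144.9   39. ]
240 335 [ 618.4 -134.6   19.2]
282 200 [ 684.9 -172.9    8.6]
282 225 [ 674.7 -170.7   16.3]
282 260 [ 667.3 -169.    38.6]
282 310 [ 633.9 -161.5   26. ]
282 335 [ 629.1 -160.4   38.8]
325 200 [ 680.5 -193.8    9.6]
325 225 [ 667.8 -191.4   10.5]
325 260 [ 662.5 -187.1   37.2]
325 310 [ 638.8 -182.6   39.4]
325 335 [ 609.5 -179.7   20.7]
at [ 651.6 -164.7  195.5] yaw -12.7 q7 -1.43 F [-0.5 -0.3 -0.8] w 50.9 t 14.1
shift [-1.7 -0.3  3.5] turn -0.2
```

View pics/w7.png

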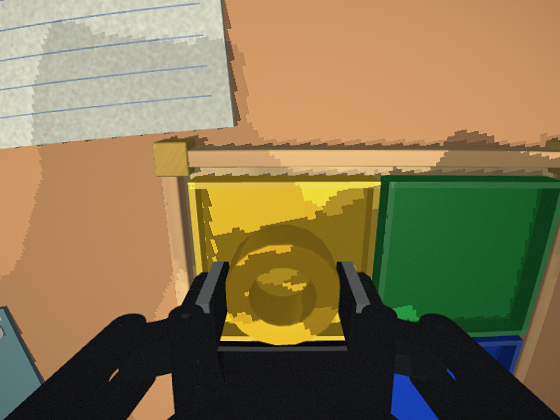

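The yellow core is over its bin with its top at about 38.8, so it still has 3.5–4 mm to go down.

```bash
python3 -m jog '[1,0,1,0,40, 1,0,2,0,40, 1,0,3,0,40, 1,0,3.8,0,40, 1,0,4,0,40]'; python3 -m jog '[1,0,4,0,50, 1,0,4,0,53, 1,0,4,0,56, 1,0,4,0,60, 1,0,4,0,64, 1,0,4,0,66, 1,0,-8,0,66, 1,0,-30,0,70, 1,0,-60,0,85, 1,0,-95,0,85, 1,0,-95,0,85, 1,0,-95,0,85]'; python3 - <<'E'
from h import *
snap('wrist','w8')
E
python3 go.py 480 91 300 40
```

```text
clock: 14.52
eef_pos: [652.5, -164.9, 192.2]
tool_rot: [-3.141, -0.001, -0.222]
force: [-3.1, 1.1, 9.8]
width: 50.9
clock: 15.52
eef_pos: [654.2, -165.4, 289.0]
tool_rot: [3.141, -0.006, -0.222]
force: [-0.7, -0.6, -0.1]
width: 85.1
at [ 653.4 -165.1  287. ] yaw -12.7 q7 -1.45 F [ 0.3 -0.3 -0.3] w 85.0 t 15.57
shift [-225.4 -211.7  -13.4] turn -52.7
```

View pics/w8.png

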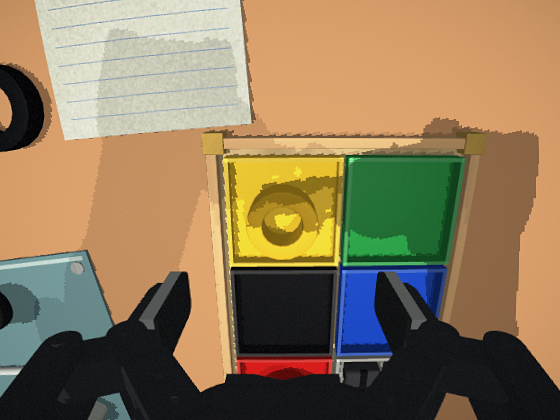

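The yellow core lies flat and centred at px (283,220). On to the arrestor.

```bash
python3 -m jog '[-8,-8,0,-2,85, -26,-24,-2,-6,85, -50,-47,-4,-12,85, -78,-73,-6,-19,85, -105,-99,-8,-26,85, -132,-124,-10,-33,85, -159,-149,-12,-40,85, -184,-173,-13,-46,85, -205,-193,-13,-50,85, -220,-207,-13,-52,85, -225,-211,-13,-52.7,85, -225,-211,-13,-52.7,85, -225,-211,-13,-52.7,85]'; python3 - <<'E'
from h import *
from m import cents
im,d=snap('wrist','w9');P=camera_params('wrist')
cents(im,P,30,[0,0,110],[180,60,255],200,(200,130,360,260))
E
python3 go.py 480 91 180 40
```

```text
clock: 16.65
eef_pos: [480.4, 89.5, 298.3]
tool_rot: [3.141, 0.001, 0.697]
force: [-0.3, -0.6, -0.0]
width: 85.3
  px 294 207 cen [488.3  83.5] mom [496.2  79. ] size [109.2  68.4] ang -34.1
  px 234 146 cen [497.  146.6] mom [500.2 148.9] size [45.  23.7] ang -50.4
at [480.8  88.9 298.4] yaw 39.9 q7 -1.17 F [ 0.2 -1.1 -0.7] w 85.0 t 16.7
shift [  0.8  -2.2 118.4] turn -0.1
```

View pics/w9.png

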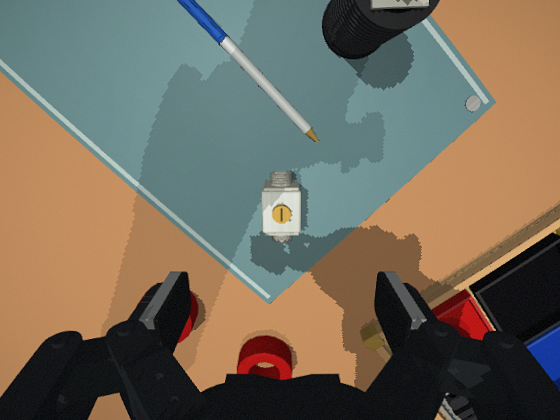

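```bash
python3 - <<'E'
from h import *
P=camera_params('wrist');print(onz(P,282,213,35),onz(P,282,210,31))
E
python3 go.py 482 90 185 39
```

```text
[481.46939224  88.97503762  35.        ] [482.27937507  89.65168911  31.        ]
at [480.8  88.9 298.4] yaw 39.9 q7 -1.17 F [ 0.2 -1.1 -0.7] w 85.0 t 16.7
shift [  1.7  -0.2 113.4] turn 0.9
```

```bash
python3 -m jog '[1,0,10,0,85, 1.5,0,30,0,85, 1.5,0,55,0,85, 1.5,0,80,0,85, 1.5,0,100,0,85, 1.5,0,111,0,85, 1.5,0,113,0,85, 1.5,0,113,0,75, 1.5,0,113,0,60, 1.5,0,113,0,45, 1.5,0,113,0,20, 1.5,0,113,0,20, 1.5,0,113,0,20, 1.5,0,113,0,20, 1.5,0,113,0,20, 1.5,0,113,0,20, 1.5,0,113,0,20, 1.5,0,113,0,20, 1.5,0,113,0,20]'; python3 -m jog '[0,0,-5,0,20, 0,0,-15,0,20, 0,0,-30,0,20, 0,0,-50,0,20, 0,0,-75,0,20, 0,0,-90,0,20, 0,0,-90,0,20, 0,0,-90,0,20]';python3 - <<'E'
from h import *
snap('wrist','w10')
E
python3 go.py 542.5 -235 275 77.4;python3 go.py 542.5 -235 275 -12.6
```

```text
clock: 18.28
eef_pos: [481.6, 91.3, 186.9]
tool_rot: [3.141, -0.002, 0.698]
force: [0.1, -0.5, 7.0]
width: 28.6
clock: 18.95
eef_pos: [481.4, 91.2, 277.0]
tool_rot: [3.14, -0.002, 0.698]
force: [0.4, -0.3, -1.3]
width: 28.8
at [481.   91.1 276.1] yaw 40.0 q7 -1.19 F [ 0.3  0.2 -1. ] w 28.9 t 19.0
shift [-162.6  289.3    1.1] turn -37.4
at [481.   91.1 276.1] yaw 40.0 q7 -1.19 F [ 0.3  0.2 -1. ] w 28.9 t 19.0
shift [-162.6  289.3    1.1] turn 52.6
```

View pics/w10.png

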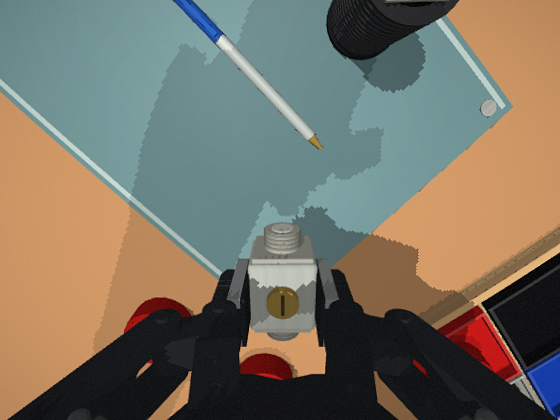

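The arrestor is gripped squarely. Carrying it to the blue bin at yaw −12.6.

```bash
python3 -m jog '[-5,9,0,2,20, -17,30,0,6,20, -35,63,0,12,20, -54,96,0,18,20, -73,130,0,24,20, -92,164,0,30,20, -111,198,0,36,20, -130,231,0,42,20, -145,258,0,47,20, -157,279,0,51,20, -162,288,0,52.5,20, -162.5,289,0,52.6,20, -162.5,289,0,52.6,20, -162.5,289,0,52.6,20]'; python3 go.py 542.5 -235 197 -12.6
```

```text
clock: 20.17
eef_pos: [542.3, -232.5, 275.0]
tool_rot: [-3.14, 0.002, -0.217]
force: [0.4, 0.5, -1.0]
width: 28.8
at [ 542.3 -232.5  275. ] yaw -12.4 q7 -1.29 F [ 0.4  0.5 -1. ] w 28.8 t 20.17
shift [ 0.9  2.6 78. ] turn 0.2
```

```bash
python3 -m jog '[1,2,10,0,20, 1,2,28,0,20, 1,2,46,0,20, 1,2,62,0,20, 1,2,72,0,20, 1,2,77,0,20, 1,2,78,0,20, 1,2,79,0,20, 1,2,79,0,20]'; python3 - <<'E'
from h import *
im,d=snap('wrist','w11')
P=camera_params('wrist')
for u in (255,283,310):
  for v in (265,310,200):
    o,r=ray(P,u,v);print(u,v,np.round(o+r*d[v,u],1))
E
python3 go.py 542.5 -235 194 -12.6
```

```text
clock: 20.92
eef_pos: [543.4, -236.8, 197.3]
tool_rot: [3.141, -0.001, -0.22]
force: [0.6, -0.5, -1.7]
width: 28.6
255 265 [ 560.8 -229.9   43.4]
255 310 [ 539.3 -224.5   43.9]
255 200 [ 579.4 -231.8    9.3]
283 265 [ 557.5 -241.3   42.1]
283 310 [ 539.5 -237.2   47.9]
283 200 [ 576.5 -245.5   10. ]
310 265 [ 555.6 -252.5   43.2]
310 310 [ 533.9 -248.3   43.7]
310 200 [ 573.5 -258.7    9.9]
at [ 543.5 -236.9  197.4] yaw -12.6 q7 -1.28 F [ 0.1  0.2 -0.8] w 28.8 t 20.97
shift [-1.4 -1.6  3.4] turn 0.0
```

View pics/w11.png

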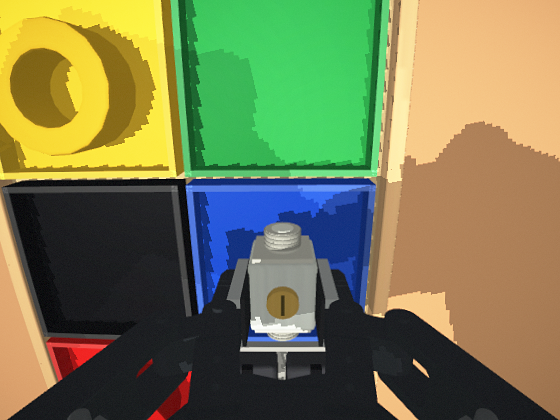

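The arrestor is centred over the blue bin, with its top at 43.5 against 39 when seated. Lowering 4 mm and releasing.

```bash
python3 -m jog '[0,0,1,0,20, 0,0,2,0,20, 0,0,3,0,20, 0,0,4,0,20, 0,0,4.2,0,20]'; python3 -m jog '[0,0,4,0,28, 0,0,4,0,31, 0,0,4,0,34, 0,0,4,0,40, 0,0,4,0,46, 0,0,4,0,46, 0,0,-8,0,46, 0,0,-30,0,60, 0,0,-60,0,85, 0,0,-95,0,85, 0,0,-110,0,85, 0,0,-110,0,85, 0,0,-110,0,85]'; python3 - <<'E'
from h import *
snap('wrist','w12');im,d=snap('top','t2')
cv2.imwrite('pics/c5.png',im)
E
python3 go.py 611 253 340 -12.6
```

```text
clock: 21.38
eef_pos: [543.2, -236.9, 193.0]
tool_rot: [-3.142, -0.0, -0.22]
force: [-1.5, 0.1, 5.6]
width: 28.7
clock: 22.47
eef_pos: [543.3, -236.9, 303.9]
tool_rot: [3.141, -0.002, -0.22]
force: [0.2, -0.1, -0.8]
width: 85.1
at [ 542.6 -236.5  301.8] yaw -12.6 q7 -1.3 F [-0.4  0.  -0.3] w 85.0 t 22.57
shift [ -40.  -492.6  -37.9] turn 0.0
```

View pics/w12.png

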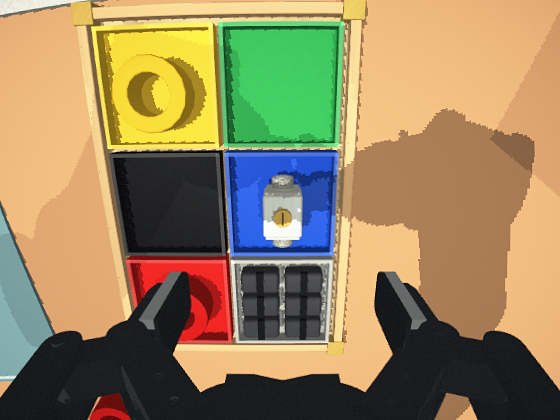

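View pics/t2.png

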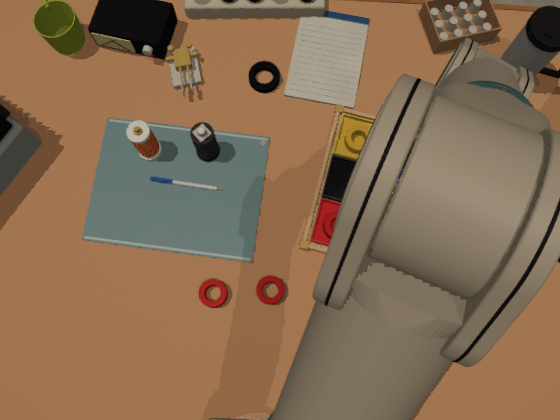

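All three low parts are in: arrestor at wrist px (283,210), yellow at (150,93) and red at (185,305). Both tall parts are still on the mat. Now the coil.

```bash
python3 -m jog '[-1,-12,-8,0,85, -3,-42,-18,0,85, -7,-82,-30,0,85, -10,-122,-38,0,85, -13,-162,-38,0,85, -16,-202,-38,0,85, -19,-242,-38,0,85, -23,-282,-38,0,85, -26,-322,-38,0,85, -29,-362,-38,0,85, -33,-402,-38,0,85, -36,-440,-38,0,85, -38,-470,-38,0,85, -39.5,-487,-38,0,85, -40,-492.5,-38,0,85, -40,-492.5,-38,0,85, -40,-492.5,-38,0,85, -40,-492.5,-38,0,85]'; python3 - <<'E'
from h import *
im,d=snap('wrist','w13')
E
python3 go.py 611 253 238 -12.6
```

```text
clock: 24.07
eef_pos: [611.5, 250.2, 340.3]
tool_rot: [3.139, 0.0, -0.223]
force: [-0.1, 0.3, 0.9]
width: 85.1
at [611.7 250.1 340.5] yaw -12.8 q7 -2.08 F [ 0.1  0.3 -0.1] w 84.9 t 24.12
shift [ -1.3  -2.8 102.5] turn -0.2
```

View pics/w13.png

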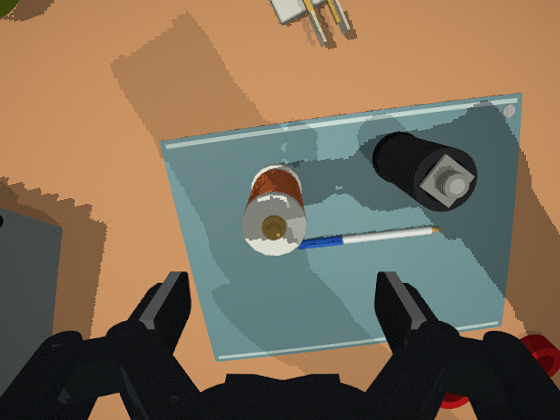

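```bash
python3 - <<'E'
from h import *
P=camera_params('wrist');d=np.load('pics/w13.npy')
print('stud',onz(P,273,227,119),'disc',onz(P,275,222,106),'dl',onz(P,456,185,114))
for u,v in [(273,245),(273,226),(455,184)]:
    o,r=ray(P,u,v);print(np.round(o+r*d[v,u],1))
E
```

```text
stud [618.71614509 253.25203903 119.        ] disc [617.05210886 252.62735676 106.        ] dl [618.70561744 135.48269823 114.        ]
[601.8 257.6 107.6]
[619.4 253.1 119. ]
[620.4 137.3 116.5]
```

The stud is at px (273,227), giving coil ≈ (617,253) with the top disc at z = 106–107 as expected. The dummy load is at ≈ (619,136). Gripping the coil.

```bash
python3 -m jog '[2,-2,8,0,85, 3.5,-3.5,20,0,85, 3.5,-3.5,38,0,85, 3.5,-3.5,58,0,85, 3.5,-3.5,78,0,85, 3.5,-3.5,94,0,85, 3.5,-3.5,101,0,85, 3.5,-3.5,102,0,85, 3.5,-3.5,102,0,75, 3.5,-3.5,102,0,62, 3.5,-3.5,102,0,52, 3.5,-3.5,102,0,35, 3.5,-3.5,102,0,35, 3.5,-3.5,102,0,35, 3.5,-3.5,102,0,35, 3.5,-3.5,102,0,35, 3.5,-3.5,102,0,35, 3.5,-3.5,102,0,35, 3.5,-3.5,102,0,35]'; python3 -m jog '[0,0,-4,0,35, 0,0,-12,0,35, 0,0,-25,0,35, 0,0,-45,0,35, 0,0,-65,0,35, 0,0,-80,0,35, 0,0,-85,0,35, 0,0,-85,0,35]'; python3 - <<'E'
from h import *
snap('wrist','w14');im,_=snap('side','s14')
E
python3 go.py 630 -254 320 -12.6
```

```text
clock: 25.7
eef_pos: [616.1, 255.2, 239.9]
tool_rot: [-3.141, -0.002, -0.22]
force: [-1.3, -0.1, 6.3]
width: 42.7
clock: 26.37
eef_pos: [616.1, 255.4, 325.8]
tool_rot: [-3.139, -0.003, -0.22]
force: [-0.3, 0.3, -3.6]
width: 42.3
at [615.2 255.2 323.2] yaw -12.6 q7 -2.07 F [ 0.5 -0.4 -3.7] w 42.8 t 26.47
shift [125.4 493.7   3.3] turn 0.0
```

View pics/w14.png

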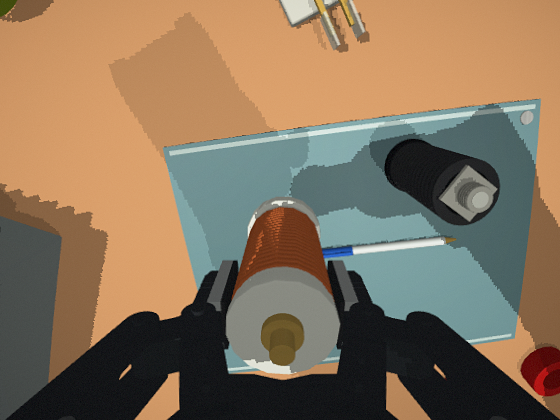

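View pics/s14.png

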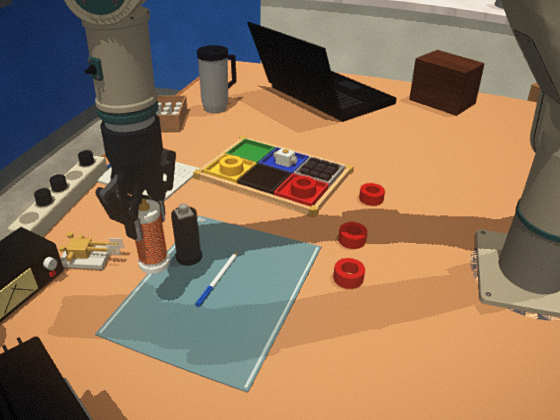

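The coil is held upright with its foot at about z = 86. The dummy load (112 mm tall) is in the way, so I'll rise before traversing.

```bash
python3 -m jog '[0,0,-10,0,35, 0,0,-30,0,35, 0,0,-55,0,35, 0,0,-70,0,35, 0,0,-75,0,35, 0,0,-75,0,35]'; python3 go.py 630 -254 380 -12.6
```

```text
clock: 26.97
eef_pos: [615.9, 255.3, 399.6]
tool_rot: [-3.14, -0.002, -0.22]
force: [-0.9, 0.5, -1.9]
width: 42.8
at [615.9 255.3 399.6] yaw -12.6 q7 -2.09 F [-0.9  0.5 -1.9] w 42.8 t 26.97
shift [124.8 493.9  19.2] turn 0.0
```

```bash
python3 -m jog '[2,7,0,0,35, 6,23,0,0,35, 13,50,0,0,35, 21,83,0,0,35, 29,116,0,0,35, 38,150,0,0,35, 46,184,0,0,35, 55,218,0,0,35, 64,252,0,0,35, 72,286,4,0,35, 81,320,8,0,35, 89,354,12,0,35, 98,388,16,0,35, 106,420,19,0,35, 113,448,19,0,35, 119,470,19,0,35, 123,486,19,0,35, 125,494,19,0,35, 125,494,19,0,35, 125,494,19,0,35]'; python3 - <<'E'
from h import *
snap('wrist','w15')
E
python3 go.py 631 -254.5 255 -12.6
```

```text
clock: 28.63
eef_pos: [629.7, -253.4, 378.9]
tool_rot: [-3.14, 0.001, -0.22]
force: [-0.4, 0.1, -2.7]
width: 42.5
at [ 630.1 -252.2  379.1] yaw -12.5 q7 -1.32 F [-0.   1.  -3.4] w 43.0 t 28.68
shift [  1.5   2.3 124.1] turn 0.1
```

View pics/w15.png

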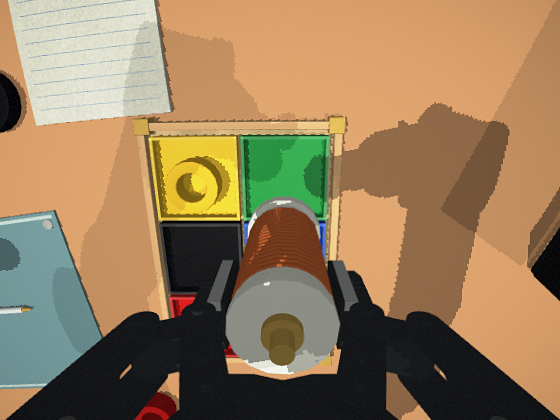

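```bash
python3 -m jog '[1,1.5,8,0,35, 1.5,2,22,0,35, 1.5,2,42,0,35, 1.5,2,62,0,35, 1.5,2,82,0,35, 1.5,2,100,0,35, 1.5,2,113,0,35, 1.5,2,121,0,35, 1.5,2,125,0,35, 1.5,2,127,0,35, 1.5,2,127,0,35]'; python3 - <<'E'
from h import *
snap('side','s16');im,d=snap('wrist','w16');P=camera_params('wrist')
for u,v in [(283,345),(283,290),(240,310),(325,310)]:
    o,r=ray(P,u,v);print(np.round(o+r*d[v,u],1))
c=cv2.resize(cv2.imread('pics/s16.png')[90:220,180:370],None,fx=4,fy=4);cv2.imwrite('pics/c6.png',c)
E
python3 go.py 631 -254.5 246 -12.6
```

```text
clock: 29.6
eef_pos: [631.2, -256.4, 252.9]
tool_rot: [3.141, -0.001, -0.22]
force: [-1.3, 0.0, -2.3]
width: 42.8
[ 635.3 -258.7  135. ]
[ 647.1 -261.4  120.5]
[ 641.6 -243.7  119.7]
[ 635.7 -274.7  121. ]
at [ 631.3 -256.7  253.6] yaw -12.6 q7 -1.29 F [ 0.3  0.2 -1.6] w 43.0 t 29.7
shift [-0.8 -2.   7.6] turn 0.0
```

View pics/c6.png

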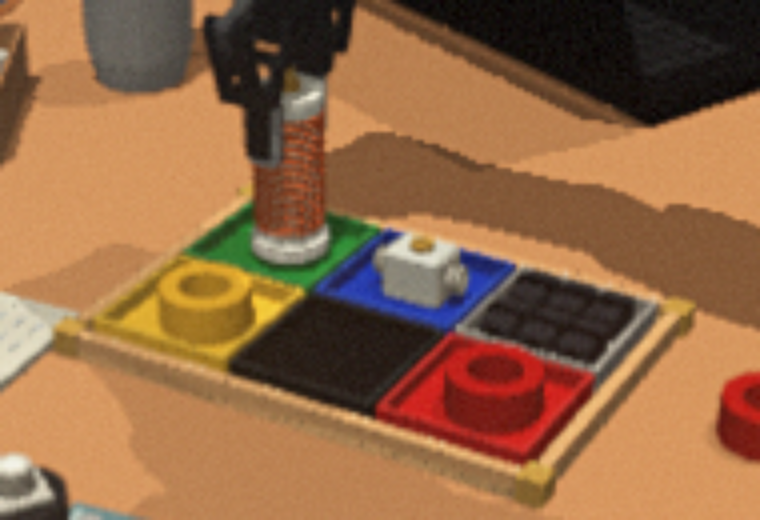

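View pics/w16.png

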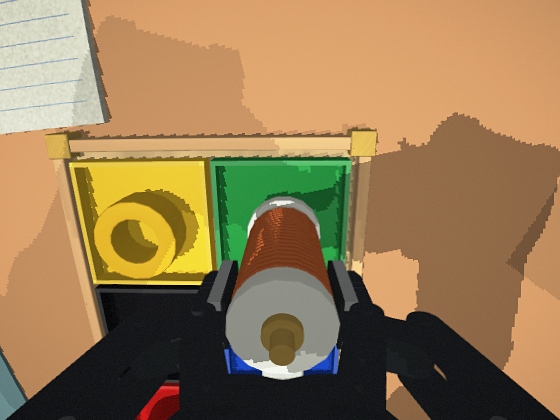

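The coil is upright inside the green bin's outline, with 7–8 mm left to lower.

```bash
python3 -m jog '[0,-1,2,0,35, 0,-2,4,0,35, 0,-2,5.5,0,35, 0,-2,6.5,0,35, 0,-2,7,0,35, 0,-2,7,0,35]'
```

```text
clock: 30.2
eef_pos: [631.4, -254.3, 246.0]
tool_rot: [-3.141, -0.0, -0.22]
force: [-0.6, 0.3, 1.3]
width: 42.7
```

Contact is just starting (F 1.3 against −2), so I'll go down another 0.5 mm and release gently.

```bash
python3 -m jog '[0,0,0.6,0,35, 0,0,0.6,0,35, 0,0,0.6,0,42, 0,0,0.6,0,44, 0,0,0.6,0,46, 0,0,0.6,0,50, 0,0,0.6,0,55, 0,0,0.6,0,62, 0,0,0.6,0,70, 0,0,0.6,0,75, 0,0,0.6,0,75]'; python3 - <<'E'
from h import *
im,d=snap('wrist','w17');snap('side','s17')
E
```

```text
clock: 31.12
eef_pos: [631.4, -254.5, 244.9]
tool_rot: [-3.142, -0.0, -0.22]
force: [0.3, 0.3, 0.3]
width: 75.2
```

View pics/w17.png

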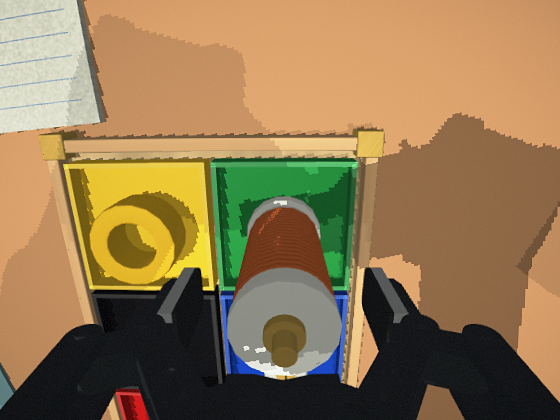

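Released and standing, with clearance on both sides. Going straight up, then over to the dummy load.

```bash
python3 -m jog '[0,0,-5,0,75, 0,0,-15,0,78, 0,0,-35,0,85, 0,0,-65,0,85, 0,0,-95,0,85, 0,0,-110,0,85, 0,0,-115,0,85, 0,0,-115,0,85]'; python3 go.py 618 135 340 -12.6
```

```text
clock: 31.88
eef_pos: [631.7, -254.7, 362.3]
tool_rot: [3.141, -0.004, -0.22]
force: [-0.5, 0.1, -0.0]
width: 85.0
at [ 631.7 -254.7  362.3] yaw -12.6 q7 -1.32 F [-0.5  0.1 -0. ] w 85.0 t 31.88
shift [ -98.4 -377.3   21.7] turn 0.0
```

```bash
python3 -m jog '[-3,-12,0,0,85, -10,-40,0,0,85, -20,-78,0,0,85, -30,-116,4,0,85, -40,-154,8,0,85, -50,-192,12,0,85, -60,-230,16,0,85, -70,-268,20,0,85, -80,-306,22,0,85, -88,-338,22,0,85, -94,-362,22,0,85, -98,-375,22,0,85, -98,-377,22,0,85, -98,-377,22,0,85, -98,-377,22,0,85]'; python3 - <<'E'
from h import *
im,d=snap('wrist','w18');P=camera_params('wrist')
m=cv2.inRange(cv2.cvtColor(im,cv2.COLOR_BGR2HSV),np.array([0,0,90]),np.array([180,60,255]));m[:, :220]=0;m[:,340:]=0;m[:160]=0;m[270:]=0
for c in cv2.findContours(m,0,1)[0]:
    if cv2.contourArea(c)>100:
        (u,v),s,_=cv2.minAreaRect(c);print(u,v,s,onz(P,u,v,101))
E
python3 go.py 618 135 236 -12.6
```

```text
clock: 33.13
eef_pos: [617.9, 132.5, 337.5]
tool_rot: [3.139, 0.0, -0.222]
force: [-0.7, 0.4, 0.4]
width: 85.1
279.6076354980469 264.54058837890625 (9.363822937011719, 99.60637664794922) [590.95506121 138.72820247 101.        ]
279.5 214.5 (109.0, 119.0) [627.2569867  130.45196715 101.        ]
at [618.1 132.  337.7] yaw -12.8 q7 -1.88 F [ 0.1 -0.9  0.4] w 85.5 t 33.18
shift [ -0.8  -3.2 101.7] turn -0.2
```

View pics/w18.png

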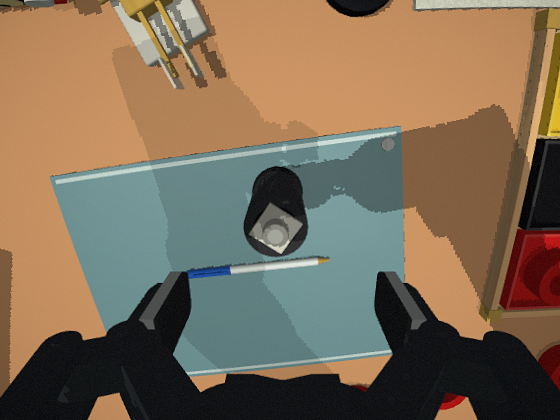

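```bash
python3 - <<'E'
from h import *
P=camera_params('wrist');print(onz(P,275,235,114),onz(P,274.5,228,102))
E
python3 go.py 621 136 233 -12.6
```

```text
[618.76042287 135.26245077 114.        ] [618.97891763 135.8002002  102.        ]
at [618.1 132.  337.7] yaw -12.8 q7 -1.88 F [ 0.1 -0.9  0.4] w 85.5 t 33.18
shift [  1.9  -4.8 104.7] turn -0.2
```

```bash
python3 -m jog '[1,-2,8,0,85, 1,-3,20,0,85, 1,-3,38,0,85, 1,-3,58,0,85, 1,-3,78,0,85, 1,-3,95,0,85, 1,-3,103,0,85, 1,-3,105,0,85, 1,-3,105,0,75, 1,-3,105,0,62, 1,-3,105,0,52, 1,-3,105,0,35, 1,-3,105,0,35, 1,-3,105,0,35, 1,-3,105,0,35, 1,-3,105,0,35, 1,-3,105,0,35, 1,-3,105,0,35, 1,-3,105,0,35]'; python3 -m jog '[0,0,-4,0,35, 0,0,-12,0,35, 0,0,-25,0,35, 0,0,-45,0,35, 0,0,-65,0,35, 0,0,-80,0,35, 0,0,-85,0,35, 0,0,-85,0,35]'; python3 - <<'E'
from h import *
snap('wrist','w19')
E
python3 go.py 561 -146 315 -12.6
```

```text
clock: 34.77
eef_pos: [620.0, 137.3, 234.2]
tool_rot: [-3.141, -0.002, -0.22]
force: [-1.0, -1.6, 6.3]
width: 42.9
clock: 35.43
eef_pos: [620.0, 137.7, 320.0]
tool_rot: [-3.14, -0.003, -0.22]
force: [0.3, -0.0, -2.6]
width: 42.8
at [619.5 137.7 318.6] yaw -12.6 q7 -1.88 F [-0.6 -0.3 -4.4] w 42.5 t 35.48
shift [  4.7 289.6   3.4] turn 0.0
```

View pics/w19.png

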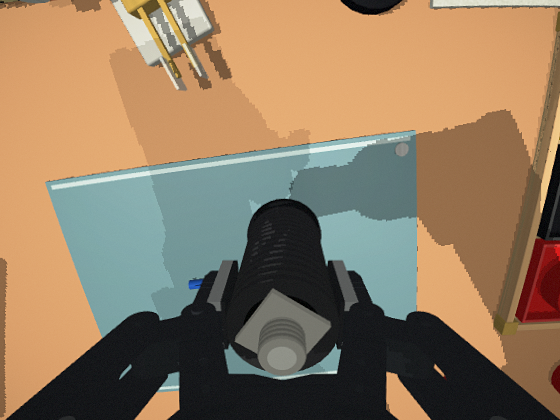

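The dummy load is held upright with its foot at about 86 mm, clear of everything on the way to the black bin.

```bash
python3 -m jog '[0,6,0,0,35, 0,20,0,0,35, 1,42,0,0,35, 1,70,0,0,35, 2,100,0,0,35, 2,130,0,0,35, 3,160,0,0,35, 3,190,0,0,35, 4,218,0,0,35, 4,243,0,0,35, 4,264,0,0,35, 5,279,0,0,35, 5,287,0,0,35, 5,290,0,0,35, 5,290,0,0,35, 5,290,0,0,35]'; python3 go.py 561 -146 248 -12.6
```

```text
clock: 36.82
eef_pos: [561.2, -145.6, 317.6]
tool_rot: [-3.141, 0.001, -0.219]
force: [0.6, 1.2, -3.0]
width: 42.9
at [ 561.2 -145.6  317.6] yaw -12.5 q7 -1.43 F [ 0.6  1.2 -3. ] w 42.9 t 36.82
shift [-0.1  0.5 69.6] turn 0.1
```

Expected contact TCP is about 240.5, so I'll stop at 247 to look.

```bash
python3 -m jog '[0,0,8,0,35, 0,0,20,0,35, 0,0,35,0,35, 0,0,49,0,35, 0,0,60,0,35, 0,0,67,0,35, 0,0,70,0,35, 0,0,70,0,35]'; python3 - <<'E'
from h import *
im,d=snap('wrist','w20');P=camera_params('wrist');snap('side','s20')
for u,v in [(283,360),(270,310),(240,310),(325,310)]:
    o,r=ray(P,u,v);print(np.round(o+r*d[v,u],1))
c=cv2.resize(cv2.imread('pics/s20.png')[90:220,180:370],None,fx=4,fy=4);cv2.imwrite('pics/c7.png',c)
E
python3 go.py 561 -146 241 -12.6
```

```text
clock: 37.48
eef_pos: [561.1, -146.2, 247.2]
tool_rot: [-3.141, 0.001, -0.219]
force: [-0.7, 0.2, -2.7]
width: 42.7
[ 559.3 -147.1  129.8]
[ 570.6 -144.8  116.2]
[ 571.3 -133.4  113.8]
[ 564.7 -164.4  114.2]
at [ 561.5 -146.6  248.3] yaw -12.6 q7 -1.41 F [ 0.2  0.5 -3.9] w 42.8 t 37.58
shift [-0.6 -0.4  7.3] turn 0.0
```

View pics/c7.png

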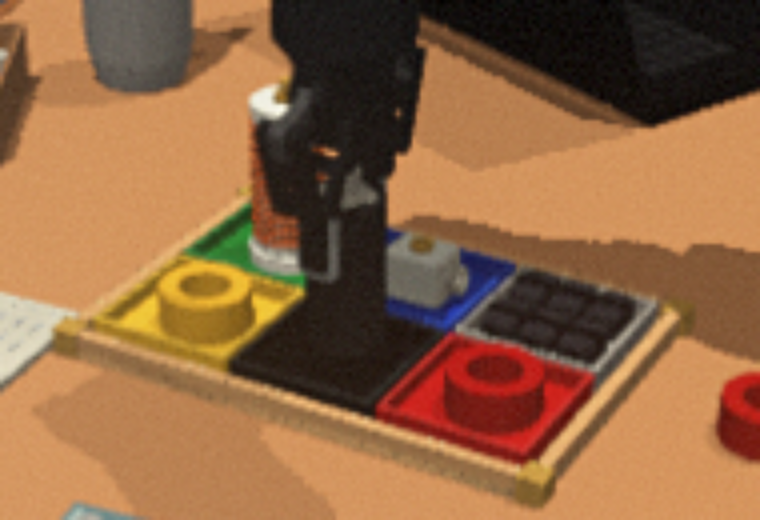

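View pics/w20.png

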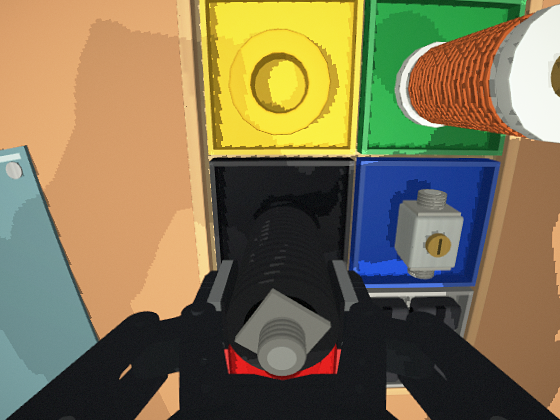

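It's centred over the black bin, with the coil clear at upper right and about 7 mm left to go.

```bash
python3 -m jog '[0,0,2,0,35, 0,0,4,0,35, 0,0,5,0,35, 0,0,6,0,35, 0,0,6.5,0,35, 0,0,6.5,0,35]'
```

```text
clock: 38.08
eef_pos: [561.2, -146.6, 241.4]
tool_rot: [-3.142, 0.0, -0.22]
force: [0.4, 1.6, -2.9]
width: 42.5
```

```bash
python3 -m jog '[0,0,0.5,0,35, 0,0,1,0,35, 0,0,1,0,35]'
```

```text
clock: 38.33
eef_pos: [561.2, -146.6, 240.4]
tool_rot: [3.142, -0.0, -0.22]
force: [-0.4, 0.7, -3.5]
width: 43.4
```

```bash
python3 -m jog '[0,0,0.5,0,35, 0,0,1,0,35, 0,0,1,0,35]'
```

```text
clock: 38.58
eef_pos: [561.2, -146.7, 240.2]
tool_rot: [-3.141, -0.0, -0.22]
force: [-1.2, 0.2, 4.3]
width: 43.0
```

Contact (F went from −3 to +4.3). Releasing.

```bash
python3 -m jog '[0,0,0,0,42, 0,0,0,0,44, 0,0,0,0,46, 0,0,0,0,50, 0,0,0,0,55, 0,0,0,0,62, 0,0,0,0,70, 0,0,0,0,75, 0,0,0,0,75, 0,0,-5,0,75, 0,0,-15,0,78, 0,0,-35,0,85, 0,0,-65,0,85, 0,0,-95,0,85, 0,0,-115,0,85, 0,0,-120,0,85, 0,0,-120,0,85]'; python3 go.py 450 150 370 -12.6; python3 - <<'E'
from h import *
snap('wrist','w21')
E
```

```text
clock: 40.0
eef_pos: [561.7, -146.8, 362.0]
tool_rot: [-3.141, -0.005, -0.22]
force: [0.0, -0.6, -0.3]
width: 84.7
at [ 561.7 -146.8  362. ] yaw -12.6 q7 -1.44 F [ 0.  -0.6 -0.3] w 84.7 t 40.0
shift [-173.7 -265.3   -8.8] turn 0.0
```

View pics/w21.png

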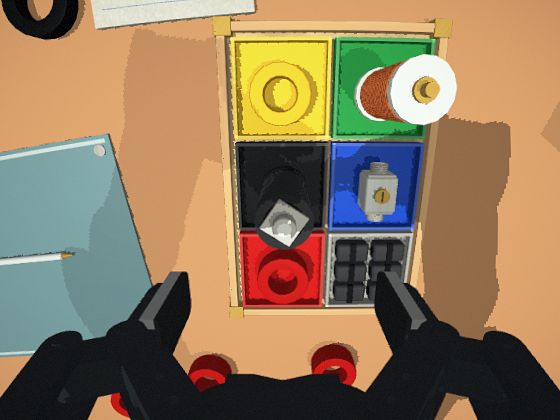

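All five parts are in their bins. I'll move aside for a clear top view.

```bash
python3 -m jog '[-8,-12,-2,0,85, -24,-37,-9,0,85, -44,-67,-9,0,85, -65,-99,-9,0,85, -86,-131,-9,0,85, -107,-163,-9,0,85, -128,-195,-9,0,85, -147,-225,-9,0,85, -162,-247,-9,0,85, -171,-261,-9,0,85, -174,-265,-9,0,85, -174,-265,-9,0,85, -174,-265,-9,0,85]'; python3 - <<'E'
from h import *
from m import cents
im,d=snap('top','t3');snap('side','s3b')
cv2.imwrite('pics/c8.png',np.hstack([cv2.resize(im[90:280,290:450],None,fx=2.5,fy=2.5),cv2.resize(cv2.imread('pics/s3b.png')[80:220,200:360],(400,475))]))
P=camera_params('top')
c={'red':(473,-126),'yel':(652.7,-165.4),'blue':(542.5,-235),'green':(632.4,-254.5),'black':(562.5,-145.8)}
print(read_state()['force'],read_state()['clock'])
# height map at tall tops
for (u,v) in [(337,225),(357,140),(393,192),(399,130),(345,165)]:
    pass
T=P['T'];
for n,zlo,zhi in [('red',33,38),('yel',33,38),('blue',37,41),('green',110,117),('black',103,110)]:
    vv,uu=np.mgrid[90:280,290:450];pts=cv2.undistortPoints(np.stack([uu.ravel(),vv.ravel()],1).astype(float)[:,None],P['K'],P['dist_coeffs'])[:,0]
    dd=d[vv.ravel(),uu.ravel()];X=(T[:3,:3]@np.stack([pts[:,0]*dd,-pts[:,1]*dd,-dd]))+T[:3,3:]
    k=(np.hypot(X[0]-c[n][0],X[1]-c[n][1])<45)&(X[2]>zlo)&(X[2]<zhi)
    if k.sum(): q=X[:,k];print(n,k.sum(),'mid',np.round((q.min(1)+q.max(1))/2,1),'offset',np.round((q[:2].min(1)+q[:2].max(1))/2-c[n],1),'meanz',q[2].mean().round(1))
E
```

```text
clock: 41.13
eef_pos: [448.9, 149.4, 367.9]
tool_rot: [3.14, 0.001, -0.22]
force: [-0.1, -0.9, -0.0]
width: 84.9
[-0.10290482  0.00715116  0.03722172] 41.2333
red 337 mid [ 470.3 -125.3   35.5] offset [-2.7  0.7] meanz 35.1
yel 272 mid [ 648.4 -162.5   35.4] offset [-4.3  2.9] meanz 34.9
blue 167 mid [ 540.7 -235.9   39. ] offset [-1.8 -0.9] meanz 38.7
green 356 mid [ 629.9 -254.   113.5] offset [-2.5  0.5] meanz 112.8
black 329 mid [ 558.7 -146.6  106.5] offset [-3.8 -0.8] meanz 106.3
```

View pics/c8.png

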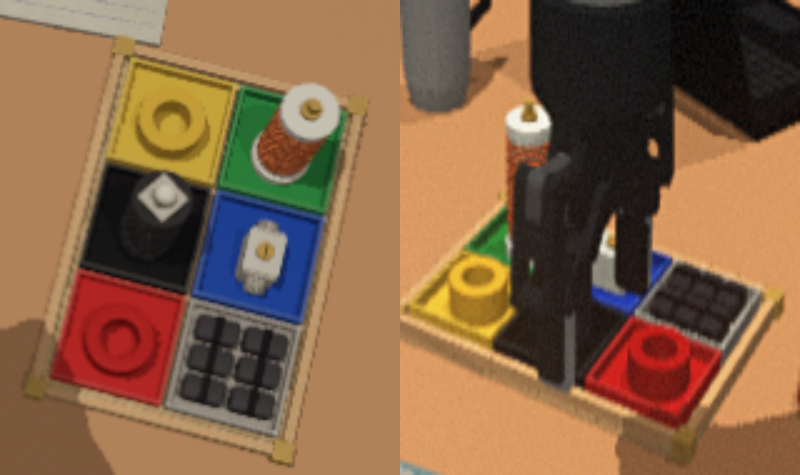

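The top view shows every part in its own bin, with offsets of at most 5 mm. The tops sit at 35, 35, 39, 113 and 106 mm, exactly the seated heights, and the robot is clear. Handing in.

```bash
python3 -c "
from cell import *
print(finish_job())"
```

```text
the job is handed in; nothing more can be done
None
```

All five parts are in their own bins and the job is handed in at about 41 s; `finish_job()` gave no verdict. I loaded the red core (the one on the mat, farthest left of the four red rings), the yellow core and the arrestor first. The coil and then the dummy load went in last. Each was lowered to the bin floor before the jaws opened.

**Last checks:** the final top and wrist views show every part in its bin and upright or flat. Measured offsets from the bin centres are within about 5 mm in each direction. The tops are at 35.1 and 34.9 (cores), 38.7 (arrestor), 112.8 (coil) and 106.3 mm (dummy load). That matches seated heights of 35, 35, 39, 113 and 106 mm. The arm was clear and the tool force was about zero.

**Disagreements:**
- The wrist camera put most parts 3–7 mm farther out in x than the top camera did. I allowed for this, and it is well inside the tolerances.
- The jaws read about 51 mm on the 54 mm cores and 1–1.5 mm under on the other parts, but all grips held.
- In the final side view the gripper hid the dummy load, so its last check rests on the top and wrist views alone.

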